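# Push a lens barrel out of its inclined socket and lay it in the V rest

### The arm

A 7-joint arm with a two-finger parallel gripper is mounted at the origin on a cart in front of the work surface, level with it; the furniture and walls round the work are solid. World frame = base frame: x ahead of the robot, y to its left, z up, the work surface at z = 0. Lengths are in mm, angles in rad, forces in N, time in s.
With the tool pointing down it reaches from about 400 to 900 mm from the base axis. Payload 5.5 kg.
Tool frame: the origin (TCP) lies between the finger pads; the fingertips stand 8 mm ahead of it and the grasp point (between the pads) lies 11 mm behind it; z points along the fingers, y is the line along which they close (so a half turn about z gives the same grasp; the last joint's range is limited). The gripper opens to 92 mm and grips with 3 to 60 N. Pads are 19 mm wide; open, the fingers measure 130 mm over their backs; the gripper's body (75 mm by 190 mm) begins 47 mm behind the grasp point.
Start: joints at [-0.849, 0.501, -0.427, 1.55, 0.221, 1.138, -0.21], TCP at [287.832, 582.797, 234.729] pointing down, gripper open.
Joint ranges: [-2.88, 2.88], [-0.31, 2.03], [-1.54, 1.56], [0.2, 2.42], [-1.41, 4.55], [0.19, 2.02], [-2.57, 2.57]. Speed limits (rad/s): [2.57, 2.57, 3.14, 3.14, 3.14, 3.14, 3.14].

### API

Orientations are given as a rotation vector (axis times angle).
In Python, from cell import sensors, cams, ticket gives the robot as it stands.
- The arm moves only by the tool arm_command, never from a script. Its argument "series" is a list of rows, each a list of 7 numbers: the turn, a rotation vector about the tool's x, y, z in degrees, then the shift along the tool's x, y, z in m, then the finger opening in m, from 0 to 0.0918. A call has exactly 10 rows; each row is the pose to reach, as a shift and turn from the pose commanded when the call began, along the tool's axes at that moment; what a row does not reach only later rows make up. A row lasts 1/12 s, in which the tool goes at most 41.7 mm and 7.16 degrees, less where a joint would pass 70% of its speed; a pose out of reach is approached as far as the arm can. A call with a gripper value outside its range is refused whole. The fingers move at their own pace and stop on an object; "squeeze" is the grip in N (left out, the last holds). Time passes only in rows, so rows that repeat a pose let the fingers close, or fill a call up. It gives the time, the measured TCP pose, the force, the opening and the grip force at its end, in the units of the state.
- sensors.read_state(): the state, without advancing time (a new reading comes with each control period).
- cams.snapshot(name): name is "scene" or "side" or "wrist"; returns a dict with "color" (384x512x3 uint8, red, green, blue), "depth" (384x512 float32, mm along the optical axis (not along the pixel's ray), 0 where there is no reading), "fx", "fy", "cx", "cy" (pixels), "cam_to_world" (4x4, takes a point from camera to world coordinates). Camera axes: x right, y down, z forward; pixel columns grow to the right and rows downward; lengths in mm; the calibration is good to about 2 mm. A picture is of the moment at which its call begins.
- ticket.close_job(): hands the job in; it is judged then, once.
The state is a dict: "t": time; "joints": joint angles; "joint_velocities": joint speeds; "joint_efforts": joint torques, N m; "tcp_pos": TCP position; "ee_rot": TCP orientation; "ft_force": force on the tool from outside, world axes, zero at the start; "moment": the same for the moment, N m; "opening": finger opening in mm; "grasp_force": force on a finger pad.
Only numpy, scipy, OpenCV 4.12 (cv2) and the standard library are available. Lean on these libraries where they do the work, as an engineer would, in place of code of your own. Each camera call takes 0.05 s, during which the arm holds its last target. There are 200 camera calls.

### The job

A black lens barrel is sunk in the inclined metal socket, with nothing to grip. With the wooden-handled drift, push it up from below through the hole in the socket's lower face until it stands about 35 mm proud but still sits in the bore, then lay the drift down flat on the bench and let go of it. Then draw the barrel out and leave it lying along the middle of the groove of the wooden V rest, without shifting the blower, marker or screwdriver.

Things in the scene. Friction and masses are not known exactly. Their poses are not given: they have to be found in the camera images.
- stand: Grey stand fixed to the bench: base 130 x 100 x 12 mm (own x -40 to +90, y -50 to +50 mm), column x 5 to 45 mm under the socket. Origin on the bench; own x = the horizontal direction in which the bore leans and the barrel comes out. Behind and below (own -x) the socket's lower face the space is free.
- socket: Aluminium cup, 74 mm long, 68 mm outside (lowest 8 mm: 74). Origin: centre of its lower face, 150 mm up, at stand x = -30 mm; z runs up and out along the bore, 40 degrees above horizontal, towards the stand's +x. 22 mm access hole through the 8 mm bottom (z 0 to 8), then a 46 mm bore to the mouth at z = 74 mm. Side bosses (own +-y, z 52 to 68) reach 44 mm from the axis.
- socket_mouth (a point): Centre of the socket's open upper mouth (z = 74 mm on its axis). Spring plungers in the two side bosses, 14 mm below the mouth, pinch the barrel: sliding it takes about 5 to 10 N, and it stays where it is left in the bore while it stands no more than 40 mm proud.
- barrel: Black cylindrical lens barrel, diameter 44 mm, length 64 mm, 0.11 to 0.22 kg, loose. Origin at its middle, z along its axis (upper end with the glass = +z). At the start its lower end rests on the bottom of the bore (origin at socket z = 40 mm) and its upper end is 2 mm below the mouth.
- drift: Loose push-out drift, 0.11 kg, 160 mm long, lying on the bench: square wooden handle 24 x 24 x 106 mm, brass collar, steel shaft 12 mm thick and 50 mm long. Origin under the handle's middle; x towards the tip, z up. Handle x -55 to +51, collar to +55, tip at x = +105 mm; axis 12 mm above the origin. The handle cannot pass the hole. Held 20 mm behind the origin, the hand clears the socket.
- drift_tip (a point): Tip of the drift's shaft, on its axis.
- v_rest: Wooden V rest fixed to the bench: foot 90 x 64 x 8 mm, on it a 70 mm long, 34 mm wide block with a 120 degree V groove along its own x axis; groove bottom 32 mm above the bench, lips 40 mm above it. Origin on the bench under the middle. A barrel lying in the groove has its axis 57 mm above the bench, and fingers pass down beside the block.
- v_rest_axis (a point): Where the middle of the barrel lies when it rests in the middle of the groove, 57 mm above the bench.
- blower: Red rubber dust blower standing upright, 54 mm diameter, 110 mm tall, loose bystander; origin at its foot.
- marker: White and black marker pen lying on the bench, 135 mm long, 17 mm thick, loose bystander; origin under its middle, long axis y.
- driver: Small screwdriver with yellow handle lying on the bench, 126 mm long, 14 mm thick, loose bystander; origin under its middle, long axis y.

How it is judged:
By the outcome, as a careful person would: the job done as asked, in the order asked, and still so for the second after the job is handed in, with the robot touching nothing.
It also fails if it takes over 58 s, if anything falls off the work surface, if the arm or the gripper's body presses on something with over 40 N, if the wrist force passes 120 N, or if a joint passes its speed limit or range.

## Working session

There is one attempt and no reset: what is moved stays moved. The work goes in short steps, Python scripts to look and compute and a tool call to move; the robot and the scene stay as the last step left them, time stands still between calls to the robot, and variables do not carry over. Pictures are saved under pics/ and viewed, at most 10 in all, crops included, and the job is handed in when it is done.

Besides the shell and the picture viewer there is one more tool, called after "Call:" as a command line: name --pt "numbers of a row" for each row, then --argument value for the rest. arm_command: Moves the arm, as the interface text tells. Its arguments: {"type":"object","properties":{"series":{"type":"array"},"squeeze":{"type":"number"}},"required":["series"]}

```bash
ls; mkdir -p pics
python3 - <<'E'
from cell import sensors,cams
import cv2,numpy as np,pickle
s=sensors.read_state();print({k:np.round(v,3) for k,v in s.items()})
ims=[]
for n in("scene","side"):
    d=cams.snapshot(n);pickle.dump(d,open(n+".pkl","wb"));cv2.imwrite(f"pics/{n}0.png",d["color"][:,:,::-1])
    print(n,d["fx"],d["cx"],d["cy"],np.round(d["cam_to_world"],3).tolist())
E
```

```text
pics
{'t': np.float64(0.0), 'joints': array([-0.849,  0.502, -0.427,  1.551,  0.221,  1.138, -0.21 ]), 'joint_velocities': array([-0.001, -0.   , -0.001, -0.   ,  0.001, -0.   ,  0.002]), 'joint_efforts': array([ 1.0000e-03, -5.6659e+01, -5.8160e+00, -2.7911e+01, -6.9000e-02,
        3.1000e-02,  0.0000e+00]), 'tcp_pos': array([287.642, 582.141, 233.693]), 'ee_rot': array([-7.140e-01, -3.059e+00,  3.000e-03]), 'ft_force': array([-0.163,  0.33 , -0.834]), 'moment': array([ 0.01 , -0.037,  0.048]), 'grasp_force': np.float64(0.0), 'opening': np.float64(91.424)}
scene 359.26145001422253 256.8758653230703 194.99614374294256 [[-0.703, -0.297, 0.646, -147.859], [-0.711, 0.322, -0.625, 636.793], [-0.022, -0.899, -0.437, 604.292], [0.0, 0.0, 0.0, 1.0]]
side 418.57750350454177 253.24519137993437 191.20736077312014 [[0.935, -0.207, 0.289, 150.366], [-0.356, -0.558, 0.75, -863.231], [0.007, -0.804, -0.595, 803.833], [0.0, 0.0, 0.0, 1.0]]
```

View pics/scene0.png

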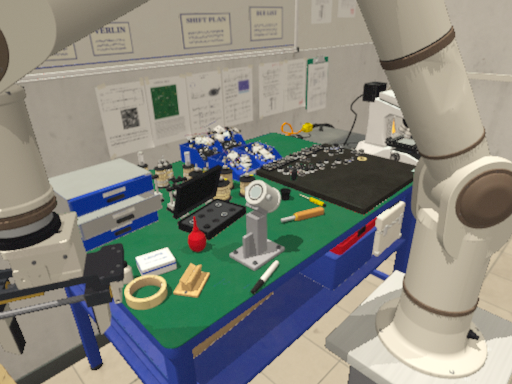

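View pics/side0.png

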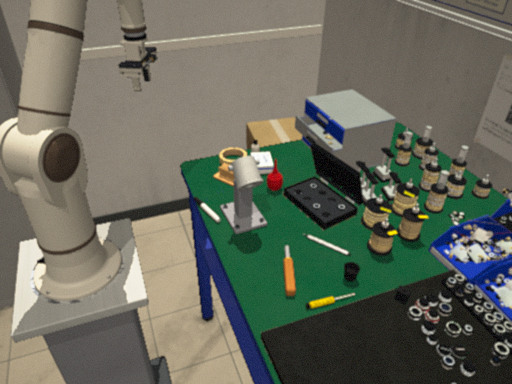

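Scene view: socket mouth (265,190), stand base (257,252), V rest (192,281), blower (197,240), marker (265,277), drift (303,214), driver (312,201). The side view has the drift at (290,272), tip towards (287,247), the socket at (244,172) and the V rest half hidden at (228,175).

```bash
cat > h.py <<'E'
import numpy as np,cv2,pickle
from scipy.spatial.transform import Rotation as R
def cloud(d):
    v,u=np.mgrid[:384,:512];z=d["depth"]
    p=np.stack([(u-d["cx"])/d["fx"]*z,(v-d["cy"])/d["fy"]*z,z],-1)
    T=d["cam_to_world"];P=p@T[:3,:3].T+T[:3,3];P[z==0]=np.nan
    return P
def ray(d,u,v):
    T=d["cam_to_world"];r=T[:3,:3]@np.array([(u-d["cx"])/d["fx"],(v-d["cy"])/d["fy"],1]);return T[:3,3],r
def onplane(d,u,v,z):
    o,r=ray(d,u,v);return o+r*(z-o[2])/r[2]
E
python3 - <<'E'
from h import *
for n in("scene","side"):
    d=pickle.load(open(n+".pkl","rb"));P=cloud(d);hsv=cv2.cvtColor(d["color"],cv2.COLOR_RGB2HSV)
    H,S,V=[hsv[...,i].astype(int) for i in range(3)]
    x,y,z=P[...,0],P[...,1],P[...,2]
    g=(H>50)&(H<90)&(S>120)&(x>300)&(x<800)&(abs(y)<400)
    print(n,"bench z",np.nanmedian(z[g]))
    boxes=dict(scene=dict(drift=(280,204,328,226),driver=(295,190,330,212),marker=(248,258,282,294),vrest=(168,258,215,300),blower=(183,210,212,256),stand=(228,228,285,268),socket=(240,170,285,222)),
      side=dict(drift=(275,240,305,300),driver=(303,288,358,312),marker=(195,198,224,226),pen=(303,230,352,258),blower=(262,158,288,196),stand=(215,195,272,240),socket=(225,145,265,195)))[n]
    for k,(a,b,c,e) in boxes.items():
        m=np.zeros(H.shape,bool);m[b:e,a:c]=1
        m&=~((H>50)&(H<95)&(S>90))&(z>3)&(z<300)&(x<1100)
        if k=="drift":m&=(H<20)&(S>100)&(z<40)
        if k=="driver":m&=(H>20)&(H<35)&(S>120)&(z<40)
        if k=="blower":m&=((H<8)|(H>170))&(S>120)
        q=P[m];
        if len(q)<5:print(k,len(q));continue
        c0=np.median(q,0);w=np.linalg.svd(q[:,:2]-q[:,:2].mean(0),full_matrices=0)[2][0]
        t=(q[:,:2]-c0[:2])@w
        print(k,len(q),"med",c0.round(1),"min",np.percentile(q,2,axis=0).round(),"max",np.percentile(q,98,axis=0).round(),"dir",w.round(3),"ext",np.percentile(t,[1,99]).round())
E
```

```text
scene bench z 3.3733498550742524
drift 219 med [ 489.1 -221.2   21.4] min [ 469. -270.    4.] max [ 511. -177.   29.] dir [0.354 0.935] ext [-54.  47.]
driver 69 med [ 530.5 -317.4   13.8] min [ 498. -328.    4.] max [ 565. -222.   27.] dir [-0.596  0.803] ext [-26. 102.]
marker 437 med [389.5  96.3  15.3] min [353.  46.   3.] max [449. 172.  21.] dir [-0.66   0.751] ext [-59.  82.]
vrest 870 med [485.9 261.4  14.9] min [450. 209.   4.] max [585. 302.  43.] dir [-0.97   0.245] ext [-99.  41.]
blower 378 med [602.8 155.9  45.2] min [589. 105.   6.] max [643. 175. 101.] dir [-0.746  0.666] ext [-123.   13.]
stand 1372 med [450.   65.7  17.4] min [388. -14.   4.] max [508. 111.  94.] dir [0.417 0.909] ext [-80.  64.]
socket 1817 med [478.2  18.6 134.4] min [ 436. -399.    5.] max [896.  66. 218.] dir [-0.694  0.72 ] ext [-560.   52.]
side bench z -1.9584630245635708
drift 361 med [ 488.6 -238.4   20.8] min [ 466. -281.    7.] max [ 516. -178.   24.] dir [-0.357 -0.934] ext [-67.  44.]
driver 155 med [ 531.4 -327.8    9.5] min [ 501. -334.    4.] max [ 563. -318.   13.] dir [-0.991  0.13 ] ext [-33.  32.]
marker 171 med [376.   94.8  11.3] min [354.  42.   4.] max [421. 160.  16.] dir [ 0.341 -0.94 ] ext [-70.  55.]
pen 121 med [ 646.7 -161.6    5.3] min [ 607. -205.    3.] max [ 679. -104.    9.] dir [ 0.583 -0.812] ext [-70.  55.]
blower 267 med [607.3 132.   44.2] min [589. 118.  10.] max [628. 153.  95.] dir [-0.873  0.487] ext [-21.  25.]
stand 1125 med [455.9  23.5  11.4] min [394. -23.   5.] max [515.  94.  90.] dir [ 0.699 -0.715] ext [-74.  66.]
socket 1478 med [479.1  23.  159.5] min [435. -30.   5.] max [633. 391. 216.] dir [-0.323 -0.946] ext [-375.   58.]
```

Run:
```python
from h import *
from scipy.optimize import least_squares
al=[]
def rect(q,L,W,name):
    # robust: min area rect after erosion of outliers
    r=cv2.minAreaRect(q[:,:2].astype(np.float32));print(name,len(q),np.round(cv2.boxPoints(r),1).tolist(),"c",np.round(r[0],1),"sz",np.round(r[1],1),"ang",round(r[2],1))
for n,bz in(("scene",3.4),("side",-2.)):
    d=pickle.load(open(n+".pkl","rb"));P=cloud(d);P[...,2]-=bz;hsv=cv2.cvtColor(d["color"],cv2.COLOR_RGB2HSV)
    H,S,V=[hsv[...,i].astype(int) for i in range(3)];x,y,z=P[...,0],P[...,1],P[...,2]
    a=(x>360)&(x<540)&(y>-70)&(y<130)
    m=a&(S<60)&(z>9)&(z<15)
    _,l,st,_=cv2.connectedComponentsWithStats(m.astype(np.uint8),connectivity=8);m=l==1+np.argmax(st[1:,4])
    rect(P[m],130,100,n+" base")
    m=(x>420)&(x<560)&(y>195)&(y<320)
    f=m&(S>40)&(H<30)&(z>5)&(z<11);rect(P[f],90,64,n+" foot") if f.sum()>9 else 0
    f=m&(S>40)&(H<30)&(z>32)&(z<46);rect(P[f],70,34,n+" lips") if f.sum()>9 else 0
    m=a&(z>110)&(z<240)&(S<70);al.append(P[m]);print("socket pts",m.sum())
q0=np.vstack(al)
for name,q in(("both",q0),("scene",al[0]),("side",al[1])):
  def f(p,q=None):
    h=p[0];u=np.array([np.cos(h)*np.cos(.6981),np.sin(h)*np.cos(.6981),np.sin(.6981)])
    c=np.array([p[1],p[2],150+p[3]]);w=q-c;t=w@u;r=np.linalg.norm(w-np.outer(t,u),axis=1);return r,t
  best=None
  for h0 in(1.2,1.8,2.3,2.8):
    g=least_squares(lambda p:np.r_[f(p,q)[0]-34,(p[3])*1],[h0,470,0,0],loss="soft_l1",f_scale=1.5)
    if best is None or g.cost<best.cost:best=g
  p=best.x;r,t=f(p,q);k=abs(r-34)<2.5
  print(name,"heading",np.degrees(p[0]).round(1),"axis pt",p[1:].round(1),"inl",k.sum(),len(q),"t",np.percentile(t[k],[1,5,50,95,99]).round(1),"t all",np.percentile(t,[95,99]).round(1))
```

```text
scene base 536 [[415.29998779296875, 109.80000305175781], [421.8999938964844, -21.799999237060547], [521.0999755859375, -16.799999237060547], [514.5, 114.80000305175781]] c [468.2  46.5] sz [ 99.3 131.7] ang 2.9
scene foot 314 [[442.20001220703125, 275.8999938964844], [491.79998779296875, 200.5], [591.7000122070312, 266.1000061035156], [542.0999755859375, 341.5]] c [517. 271.] sz [119.5  90.2] ang 33.3
scene lips 222 [[460.70001220703125, 276.29998779296875], [499.5, 216.60000610351562], [526.2999877929688, 234.0], [487.5, 293.70001220703125]] c [493.5 255.1] sz [32.  71.2] ang 33.0
socket pts 1129
side base 567 [[414.5, 105.5999984741211], [420.20001220703125, -26.700000762939453], [520.5999755859375, -22.299999237060547], [514.7999877929688, 110.0]] c [467.5  41.7] sz [100.4 132.5] ang 2.5
side foot 105 [[433.79998779296875, 214.60000610351562], [493.3999938964844, 202.10000610351562], [516.7000122070312, 313.20001220703125], [457.1000061035156, 325.70001220703125]] c [475.3 263.9] sz [113.6  60.9] ang 78.1
side lips 61 [[460.20001220703125, 274.6000061035156], [490.70001220703125, 214.10000610351562], [518.5, 228.10000610351562], [488.0, 288.70001220703125]] c [489.4 251.4] sz [31.2 67.8] ang 26.7
socket pts 852
both heading 239.1 axis pt [484.   46.5  -0. ] inl 448 1981 t [-21.8   3.6  41.9  74.9  80.4] t all [75.2 78. ]
scene heading 234.7 axis pt [485.9  47.6  -0. ] inl 317 1129 t [-23.    1.   35.5  70.   75.9] t all [70.9 74.4]
side heading 90.9 axis pt [469.5 -11.2   0. ] inl 588 852 t [-0.6  1.7 37.3 69.4 72.7] t all [68.4 72.5]
```

```bash
cat >> h.py <<'E'
def down(psi): return R.from_euler("ZX",[psi,180],degrees=True)
def delta(pos,Rt,frm=None):
    """deltas in tool axes from measured pose (or frm) -> prints turn deg, shift m"""
    if frm is None:
        from cell import sensors
        s=sensors.read_state();frm=(s["tcp_pos"],R.from_rotvec(s["ee_rot"]))
    p,Rc=frm
    print("turn",np.degrees((Rc.inv()*Rt).as_rotvec()).round(1),"shift",(Rc.inv().apply(np.array(pos)-p)/1000).round(4))
    return np.array(pos,float),Rt
E
python3 - <<'E'
from h import *
f=delta((480,180,400),down(110))
delta((480,-250,250),down(69.2),f)
E
```

```text
turn [-0.1  0.  43.7] shift [-0.3506 -0.2757 -0.1658]
turn [ 0.  -0.  40.8] shift [-0.4041 -0.1471  0.15  ]
```

Call:
arm_command --pt "0 0 5 -0.03 -0.025 -0.03 0.0918" --pt "0 0 9 -0.065 -0.05 -0.055 0.0918" --pt "0 0 14 -0.1 -0.075 -0.075 0.0918" --pt "0 0 19 -0.135 -0.1 -0.095 0.0918" --pt "0 0 24 -0.17 -0.13 -0.11 0.0918" --pt "0 0 29 -0.205 -0.155 -0.125 0.0918" --pt "0 0 34 -0.235 -0.185 -0.14 0.0918" --pt "0 0 38 -0.265 -0.21 -0.15 0.0918" --pt "0 0 41 -0.295 -0.235 -0.16 0.0918" --pt "0 0 43 -0.325 -0.255 -0.165 0.0918"

```text
t: 0.93
tcp_pos: [452.2, 236.7, 394.1]
ee_rot: [1.789, 2.582, 0.001]
ft_force: [1.8, 0.2, -0.4]
opening: 91.5
grasp_force: 0.0
```

Run:
```python
from h import *
from cell import sensors,cams
d=cams.snapshot("wrist");pickle.dump(d,open("w1.pkl","wb"));cv2.imwrite("pics/w1.png",d["color"][:,:,::-1])
s=sensors.read_state();print(s["t"],s["tcp_pos"].round(1),s["joints"].round(2),d["cam_to_world"].round(3).tolist())
delta((480,-245,250),down(69.2))
```

```text
0.9833 [457.8 227.3 395.6] [-0.38  0.1  -0.15  1.68  0.02  1.36 -0.19] [[0.936, 0.335, 0.11, 423.233], [0.352, -0.891, -0.287, 314.923], [0.002, 0.308, -0.951, 544.125], [0.0, 0.0, 0.0, 1.0]]
turn [ 0.3  0.2 40.6] shift [-0.4511 -0.1398  0.1475]
```

View pics/w1.png

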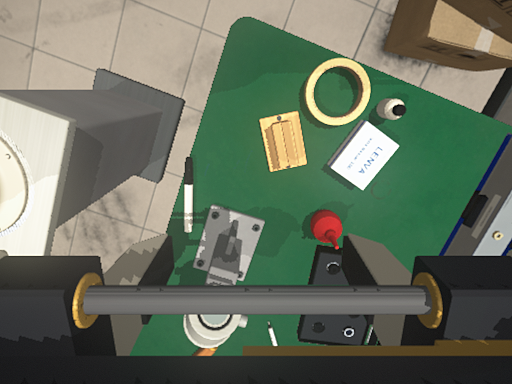

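The wrist view shows the V rest at (283,141), stand base (230,243), marker (188,195), blower (327,225) and socket mouth (215,318).

Run:
```python
from h import *
d=pickle.load(open("w1.pkl","rb"));P=cloud(d);hsv=cv2.cvtColor(d["color"],cv2.COLOR_RGB2HSV)
H,S,V=[hsv[...,i].astype(int) for i in range(3)]
x,y,z=P[...,0],P[...,1],P[...,2]
g=(H>50)&(H<90)&(S>120)&(x>350)&(x<600)&(abs(y)<400);bz=np.nanmedian(z[g]);print("bench",bz)
def big(m):
    n,l,st,_=cv2.connectedComponentsWithStats(m.astype(np.uint8));return l==1+np.argmax(st[1:,4])
def rect(m,h,name):
    v,u=np.nonzero(m);q=np.array([onplane(d,a,b,h)[:2] for a,b in zip(u,v)],np.float32)
    r=cv2.minAreaRect(q);print(name,len(q),"c",np.round(r[0],1),"sz",np.round(r[1],1),"ang",round(r[2],1))
b=np.zeros(H.shape,bool);b[100:185,245:320]=1
w=big(b&(H<30)&(S>60)&(V>60));rect(w,8+bz,"foot all")
rect(big(w&(z-bz>30)&(z-bz<46)),39+bz,"lips")
b[:]=0;b[195:295,185:275]=1
st=big(b&(S<60)&(V>70)&(z-bz>8)&(z-bz<16));rect(st,12+bz,"base")
m=big((S<80)&(z-bz>120)&(z-bz<240)&(x>400)&(x<540)&(y<100));q=P[m];print("sock",len(q),np.percentile(q,[2,50,98],axis=0).round(1))
```

```text
bench 0.3066188850996241
foot all 2144 c [493.5 253.4] sz [64.9 90.9] ang 32.6
lips 922 c [494.3 253.1] sz [32.9 70.4] ang 32.5
base 2133 c [468.9  45.7] sz [ 98.8 130.3] ang 2.6
sock 1569 [[439.1 -27.1 167.8]
 [471.6  31.  206.1]
 [509.5  45.5 221.6]]
```

Call:
arm_command --pt "0 0 4 -0.035 -0.011 0.0 0.0918" --pt "0 0 8 -0.075 -0.023 0.0 0.0918" --pt "0 0 12 -0.115 -0.035 0.0 0.0918" --pt "0 0 16 -0.155 -0.048 0.0 0.0918" --pt "0 0 20 -0.195 -0.06 0.0 0.0918" --pt "0 0 24 -0.23 -0.072 0.0 0.0918" --pt "0 0 28 -0.27 -0.084 0.0 0.0918" --pt "0 0 32 -0.31 -0.096 0.01 0.0918" --pt "0 0 36 -0.345 -0.108 0.02 0.0918" --pt "0 0 40.6 -0.38 -0.118 0.035 0.0918"

```text
t: 1.82
tcp_pos: [476.0, -161.1, 358.5]
ee_rot: [2.574, 1.798, 0.002]
ft_force: [0.9, -0.2, -0.8]
opening: 92.1
grasp_force: 0.0
```

Run:
```python
from h import *
from cell import sensors,cams
d=cams.snapshot("wrist");pickle.dump(d,open("w2.pkl","wb"));cv2.imwrite("pics/w2.png",d["color"][:,:,::-1])
P=cloud(d);hsv=cv2.cvtColor(d["color"],cv2.COLOR_RGB2HSV)
H,S,V=[hsv[...,i].astype(int) for i in range(3)];x,y,z=P[...,0],P[...,1],P[...,2]
m=(H<20)&(S>110)&(V>90)&(x>400)&(x<580)&(y>-320)&(y<-120)&(z<45)
n,l,st,_=cv2.connectedComponentsWithStats(m.astype(np.uint8));m=l==1+np.argmax(st[1:,4])
v,u=np.nonzero(m);q=np.array([onplane(d,a,b,24)[:2] for a,b in zip(u,v)],np.float32)
r=cv2.minAreaRect(q);print(st[1:,4].max(),"drift c",np.round(r[0],1),r[1],r[2],"px",u.min(),u.max(),v.min(),v.max())
g=(H>50)&(H<90)&(S>120);print("bench",np.nanmedian(z[g]), "top",np.nanmedian(z[m]))
s=sensors.read_state();print(s["t"],s["tcp_pos"].round(1),s["joints"].round(2))
```

```text
980 drift c [ 494.  -224.8] (108.35087585449219, 24.018884658813477) 69.1270523071289 px 273 289 148 215
bench 0.34136019364581216 top 23.528122841090436
1.8667 [ 473.7 -169.   354.8] [ 0.05  0.1   0.26  1.77 -0.02  1.27 -0.05]
```

View pics/w2.png

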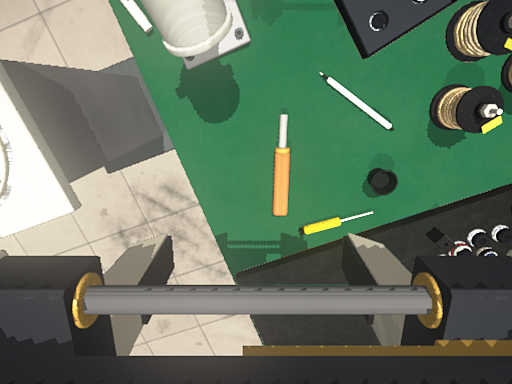

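Wrist view: drift handle at (281,181) with its tip at (284,115), driver at (322,227), and the stand at the top. I now move over the grasp point.

Run:
```python
from h import *
f=delta((487.3,-242.4,90),down(69.1));delta((487.3,-242.4,11),down(69.1),f)
```

```text
turn [-0.1  0.3 -0. ] shift [-0.0622  0.0392  0.2651]
turn [0. 0. 0.] shift [ 0.    -0.     0.079]
```

Call:
arm_command --pt "0 0 0 -0.01 0.006 0.04 0.06" --pt "0 0 0 -0.02 0.012 0.08 0.06" --pt "0 0 0 -0.03 0.018 0.12 0.06" --pt "0 0 0 -0.04 0.024 0.16 0.06" --pt "0 0 0 -0.05 0.03 0.195 0.06" --pt "0 0 0 -0.055 0.035 0.23 0.06" --pt "0 0 0 -0.06 0.039 0.255 0.06" --pt "0 0 0 -0.06 0.039 0.265 0.06" --pt "0 0 0 -0.06 0.039 0.265 0.06" --pt "0 0 0 -0.06 0.039 0.265 0.06"

```text
t: 2.7
tcp_pos: [492.4, -227.8, 93.2]
ee_rot: [-2.57, -1.805, 0.001]
ft_force: [-0.5, -0.7, 0.0]
opening: 59.9
grasp_force: 0.0
```

Run:
```python
from h import *
from cell import sensors
delta((487.3,-242.4,11),down(69.1));print(sensors.read_state()["ft_force"])
```

```text
turn [-0.1 -0.   1. ] shift [-0.0155  0.0002  0.0822]
[-0.54346185 -0.65710482  0.04707686]
```

Call:
arm_command --pt "0 0 1 -0.0155 0 0.025 0.06" --pt "0 0 1 -0.0155 0 0.055 0.06" --pt "0 0 1 -0.0155 0 0.075 0.06" --pt "0 0 1 -0.0155 0 0.082 0.06" --pt "0 0 1 -0.0155 0 0.082 0.06" --pt "0 0 1 -0.0155 0 0.082 0.0" --pt "0 0 1 -0.0155 0 0.082 0.0" --pt "0 0 1 -0.0155 0 0.082 0.0" --pt "0 0 1 -0.0155 0 0.082 0.0" --pt "0 0 1 -0.0155 0 0.082 0.0" --squeeze 45

```text
t: 3.53
tcp_pos: [487.8, -243.2, 12.0]
ee_rot: [2.586, 1.781, 0.002]
ft_force: [-0.0, 0.7, 0.1]
opening: 31.4
grasp_force: 0.0
```

```bash
cat >> h.py <<'E'
a=np.array([np.cos(np.radians(92.6)),np.sin(np.radians(92.6)),0]);S0=np.array([469.6,20.,0])
u=a*np.cos(np.radians(40))+np.array([0,0,np.sin(np.radians(40))])
L0=S0-30*a+[0,0,150]
def Rpush():
    x=u;z=a*np.sin(np.radians(40))-np.array([0,0,np.cos(np.radians(40))]);y=np.cross(z,x)
    return R.from_matrix(np.c_[x,y,z])
E
python3 - <<'E'
from h import *
from cell import sensors
s=sensors.read_state();p=s["tcp_pos"];print(p,s["opening"],s["grasp_force"],s["ft_force"])
# drift tip in tool frame
Rc=R.from_rotvec(s["ee_rot"]);d=np.array([np.cos(np.radians(69.1)),np.sin(np.radians(69.1)),0])
tip=np.array([494.4,-223.7,12])+105*d;t=Rc.inv().apply(tip-p);print("tip in tool",t)
E
```

```text
[ 487.80512803 -243.16678714   12.01246053] 31.381446417794223 0.0 [-0.04506024  0.74439398  0.10559152]
tip in tool [ 1.25538918e+02 -7.30998609e-01  1.79963191e-02]
```

Call:
arm_command --pt "0 0 0 0 0 0 0" --pt "0 0 0 0 0 0 0" --pt "0 0 0 0 0 0 0" --pt "0 0 0 0 0 0 0" --pt "0 0 0 0 0 -0.01 0" --pt "0 0 0 0 0 -0.03 0" --pt "0 0 0 0 0 -0.06 0" --pt "0 0 0 0 0 -0.09 0" --pt "0 0 0 0 0 -0.115 0" --pt "0 0 0 0 0 -0.12 0"

```text
t: 4.37
tcp_pos: [489.5, -244.4, 135.7]
ee_rot: [2.583, 1.778, 0.006]
ft_force: [1.2, -0.3, -0.8]
opening: 23.9
grasp_force: 45.0
```

Run:
```python
from h import *
from cell import sensors
print(sensors.read_state()["tcp_pos"],L0,u)
T=np.array([125.5,0,0])
f=None
for k in(70,25,0,-41,-43):
    f=delta(L0-k*u-Rpush().apply(T),Rpush(),f);print(k,f[0].round(1))
```

```text
[ 489.49022222 -244.37934887  135.74130566] [470.96088964  -9.96911709 150.        ] [-0.03475006  0.76525585  0.64278761]
turn [  8.6  39.5 -22.4] shift [ 0.075  -0.042   0.1111]
70 [ 477.8 -159.6   24.3]
turn [0. 0. 0.] shift [ 0.045 -0.     0.   ]
25 [ 476.2 -125.1   53.3]
turn [0. 0. 0.] shift [ 0.025 -0.    -0.   ]
0 [ 475.3 -106.    69.3]
turn [0. 0. 0.] shift [0.041 0.    0.   ]
-41 [473.9 -74.6  95.7]
turn [0. 0. 0.] shift [ 0.002  0.    -0.   ]
-43 [473.8 -73.1  97. ]
```

Run:
```python
from h import *
f=delta((480,-190,140),Rpush())
delta(L0-30*u-Rpush().apply([125.5,0,0]),Rpush(),f)
```

```text
turn [  8.6  39.5 -22.4] shift [ 0.0474 -0.0282 -0.0045]
turn [0. 0. 0.] shift [-0.011  -0.0009  0.1082]
```

Call:
arm_command --pt "1.1 5 -2.8 0.006 -0.004 0 0" --pt "2.2 10 -5.6 0.012 -0.008 0 0" --pt "3.3 15 -8.4 0.018 -0.012 0 0" --pt "4.4 20 -11.2 0.024 -0.016 0 0" --pt "5.4 25 -14 0.03 -0.019 -0.002 0" --pt "6.5 30 -17 0.036 -0.022 -0.003 0" --pt "7.6 35 -20 0.042 -0.025 -0.004 0" --pt "8.6 39.5 -22.4 0.047 -0.028 -0.0045 0" --pt "8.6 39.5 -22.4 0.047 -0.028 -0.0045 0" --pt "8.6 39.5 -22.4 0.047 -0.028 -0.0045 0"

```text
t: 5.2
tcp_pos: [476.9, -189.8, 133.9]
ee_rot: [-1.772, -1.843, -0.637]
ft_force: [0.7, -0.2, -1.5]
opening: 23.9
grasp_force: 45.0
```

Run:
```python
from h import *
from cell import sensors,cams
s=sensors.read_state();print(s["t"],s["tcp_pos"].round(1),s["joints"].round(2),s["grasp_force"])
delta(L0-30*u-Rpush().apply([125.5,0,0]),Rpush())
d=cams.snapshot("side");pickle.dump(d,open("s2.pkl","wb"));c=d["color"][110:290,180:380,::-1];cv2.imwrite("pics/s2.png",cv2.resize(c,None,fx=3,fy=3))
```

```text
5.2 [ 476.9 -189.8  133.9] [ 0.67  0.67  0.    1.7  -0.52  1.32  0.98] 44.98690903186798
turn [-0.3 -0.1 -0.5] shift [-0.0076  0.0029  0.1032]
```

View pics/s2.png

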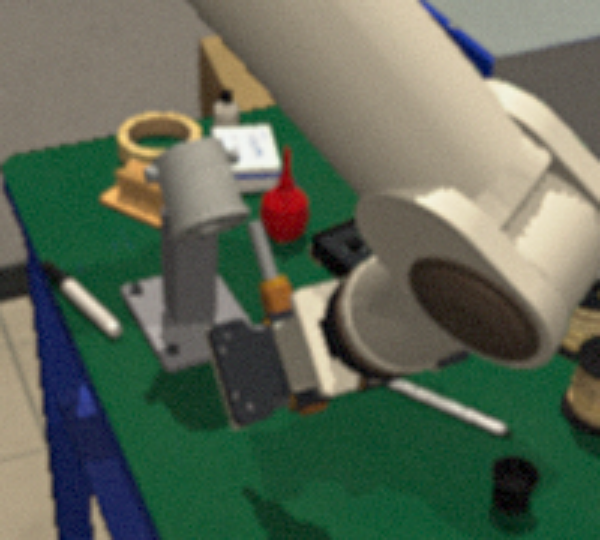

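Side view crop: drift is held parallel to the bore, tip at crop (258,228), socket lower face at about (212,228). I'll check the drift's pose in the side depth.

Run:
```python
from h import *
from cell import sensors
d=pickle.load(open("s2.pkl","rb"));P=cloud(d);hsv=cv2.cvtColor(d["color"],cv2.COLOR_RGB2HSV)
s=sensors.read_state();p=s["tcp_pos"];Rc=R.from_rotvec(s["ee_rot"])
def proj(X):
    T=d["cam_to_world"];c=T[:3,:3].T@(np.array(X)-T[:3,3]);return (np.array([c[0]/c[2]*d["fx"]+d["cx"],c[1]/c[2]*d["fy"]+d["cy"]])-[180,110])*3
for k in(125.5,100,76):print(k,proj(p+Rc.apply([k,0,0])).round(1))
w=proj(L0);print("L0",w)
# shaft points, tool coords
m=np.zeros(P.shape[:2],bool);m[110+220//3:110+280//3,180+245//3:180+280//3]=1
q=Rc.inv().apply(P[m]-p-[0,0,0]);k=(abs(q[:,1])<25)&(abs(q[:,2])<25)&(q[:,0]>70)&(q[:,0]<140)
q=q[k];print(len(q),np.percentile(q,[2,50,98],axis=0).round(1))
for a0,b0 in((78,95),(95,110),(110,126)):
    j=(q[:,0]>a0)&(q[:,0]<b0);print(a0,np.median(q[j],0).round(1))
```

```text
125.5 [250.  214.5]
100 [259.4 243.9]
76 [268.3 271.9]
L0 [210.65644734 224.78035446]
96 [[ 72.   -5.8  -8.5]
 [ 94.5  -1.7  -4. ]
 [116.7   5.4   2.5]]
78 [87.  -1.7 -3.7]
95 [102.6  -1.3  -4.2]
110 [114.5  -1.9  -3.3]
```

Call:
arm_command --pt "0 0 0 -0.001 0 0.015 0" --pt "0 0 0 -0.002 0.001 0.03 0" --pt "0 0 0 -0.003 0.001 0.05 0" --pt "0 0 0 -0.004 0.002 0.07 0" --pt "0 0 0 -0.005 0.002 0.085 0" --pt "-0.3 0 -0.5 -0.006 0.003 0.095 0" --pt "-0.3 0 -0.5 -0.0075 0.003 0.103 0" --pt "-0.3 0 -0.5 -0.0075 0.003 0.103 0" --pt "-0.3 0 -0.5 -0.0075 0.003 0.103 0" --pt "-0.3 0 -0.5 -0.0075 0.003 0.103 0"

```text
t: 6.08
tcp_pos: [477.9, -129.3, 52.6]
ee_rot: [-1.766, -1.856, -0.648]
ft_force: [0.1, -1.0, -1.1]
opening: 23.7
grasp_force: 45.0
```

Run:
```python
from h import *
from cell import sensors,cams
s=sensors.read_state();print(s["t"],s["tcp_pos"].round(1),s["ft_force"].round(1))
f=delta(L0-30*u-Rpush().apply([125.5,0,0]),Rpush())
for n in("side","wrist"):
    d=cams.snapshot(n);pickle.dump(d,open(n+"3.pkl","wb"))
    c=d["color"][...,::-1]
    if n=="side":c=cv2.resize(c[150:260,210:310],(400,440),interpolation=cv2.INTER_CUBIC)
    else:c=c[:,:,:];c=cv2.resize(c,(390,440))
    cv2.imwrite(f"pics/{n}3.png",c)
cv2.imwrite("pics/both3.png",np.hstack([cv2.imread("pics/side3.png"),cv2.imread("pics/wrist3.png")]))
```

```text
6.0833 [ 477.9 -129.3   52.6] [ 0.1 -1.  -1.1]
turn [ 0.1 -0.1  0.3] shift [-0.0013 -0.0015  0.0022]
```

View pics/both3.png

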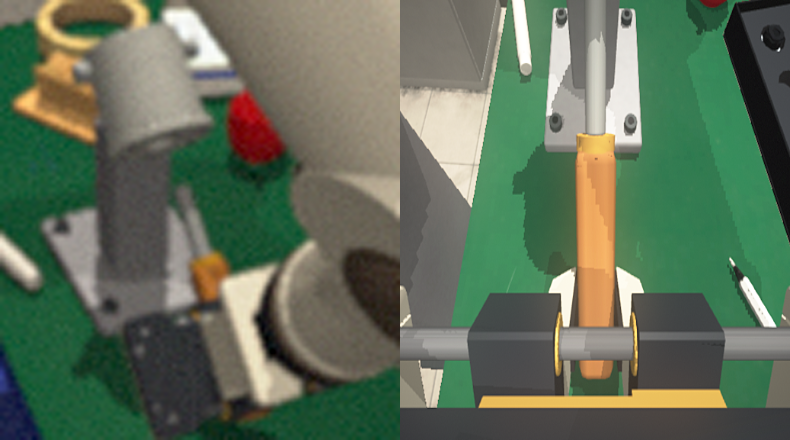

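The side crop shows the drift tip at (185,190), its axis extending to the lower-face centre at (165,140). In the wrist view the drift (597) is in line with the stand base (594). Aligned well enough to go in.

Call:
arm_command --pt "0 0 0.3 0 -0.0015 0.002 0" --pt "0 0 0.3 0.003 -0.0015 0.002 0" --pt "0 0 0.3 0.007 -0.0015 0.002 0" --pt "0 0 0.3 0.011 -0.0015 0.002 0" --pt "0 0 0.3 0.015 -0.0015 0.002 0" --pt "0 0 0.3 0.019 -0.0015 0.002 0" --pt "0 0 0.3 0.023 -0.0015 0.002 0" --pt "0 0 0.3 0.027 -0.0015 0.002 0" --pt "0 0 0.3 0.03 -0.0015 0.002 0" --pt "0 0 0.3 0.032 -0.0015 0.002 0"

```text
t: 7.02
tcp_pos: [474.6, -102.3, 71.5]
ee_rot: [-1.768, -1.85, -0.646]
ft_force: [-0.2, 0.1, -0.6]
opening: 24.1
grasp_force: 45.0
```

```bash
cat > st.py <<'E'
from h import *
from cell import sensors
s=sensors.read_state();Rc=R.from_rotvec(s["ee_rot"]);tip=s["tcp_pos"]+Rc.apply([125.5,0,0])
e=Rpush().inv().apply(tip-L0);print(s["t"],"tip in socket axes (x=along)",e.round(1),"F tool",Rc.inv().apply(s["ft_force"]).round(1),"M",s["moment"].round(2),"turn err",np.degrees((Rc.inv()*Rpush()).as_rotvec()).round(1),s["opening"].round(1))
E
python3 st.py
```

```text
Traceback (most recent call last):
  File "st.py", line 4, in <module>
    e=Rpush().inv().apply(tip-L0);print(s["t"],"tip in socket axes (x=along)",e.round(1),"F tool",Rc.inv().apply(s["ft_force"]).round(1),"M",s["moment"].round(2),"turn err",np.degrees((Rc.inv()*Rpush()).as_rotvec()).round(1),s["opening"].round(1))
                                                                                                                                                                                                                                 ^^^^^^^^^^^^^^^^^^
AttributeError: 'float' object has no attribute 'round'
```

```bash
sed -i 's/s\["opening"\].round(1)/round(s["opening"],1)/' st.py; python3 st.py
```

```text
7.0167 tip in socket axes (x=along) [ 4.2 -0.5  0.4] F tool [-0.3 -0.2  0.6] M [-1.02 -0.06  0.  ] turn err [-0.  -0.2 -0. ] 24.1
```

Call:
arm_command --pt "0 0 0 0.0015 0 0 0" --pt "0 0 0 0.003 0 0 0" --pt "0 0 0 0.0045 0 0 0" --pt "0 0 0 0.006 0 0 0" --pt "0 0 0 0.0075 0 0 0" --pt "0 0 0 0.009 0 0 0" --pt "0 0 0 0.01 0 0 0" --pt "0 0 0 0.01 0 0 0" --pt "0 0 0 0.01 0 0 0" --pt "0 0 0 0.01 0 0 0"

```text
t: 7.85
tcp_pos: [474.2, -95.9, 77.2]
ee_rot: [-1.77, -1.85, -0.645]
ft_force: [0.3, -4.3, -4.5]
opening: 23.2
grasp_force: 45.0
```

```bash
python3 st.py
```

```text
7.85 tip in socket axes (x=along) [12.8 -0.5  0.3] F tool [-6.2  0.1  0.7] M [-2.21 -0.01 -0.07] turn err [ 0.  -0.1 -0.1] 23.2
```

Contact at the expected depth with about 6 N. I push on and then measure how far it stands out.

Call:
arm_command --pt "0 0 0 0.003 0 0 0" --pt "0 0 0 0.006 0 0 0" --pt "0 0 0 0.009 0 0 0" --pt "0 0 0 0.012 0 0 0" --pt "0 0 0 0.015 0 0 0" --pt "0 0 0 0.018 0 0 0" --pt "0 0 0 0.021 0 0 0" --pt "0 0 0 0.024 0 0 0" --pt "0 0 0 0.026 0 0 0" --pt "0 0 0 0.026 0 0 0"

```text
t: 8.68
tcp_pos: [473.3, -74.1, 95.0]
ee_rot: [-1.767, -1.85, -0.647]
ft_force: [0.7, -1.4, -3.1]
opening: 23.5
grasp_force: 45.0
```

```bash
python3 st.py
cat > prot.py <<'E'
from h import *
from cell import cams
d=cams.snapshot("scene");P=cloud(d);P[...,2]-=3.4
M=S0+26.7*a+[0,0,197.6]
q=Rpush().inv().apply((P-M).reshape(-1,3)).reshape(P.shape)
b=np.zeros(P.shape[:2],bool);b[150:225,225:295]=1
r=np.hypot(q[...,1],q[...,2]);V=d["color"].max(-1)
m=b&(r<30)&(q[...,0]>-20)&(q[...,0]<70)
dark=m&(V<70)&(r<26);print("dark",dark.sum(),np.percentile(q[dark][:,0],[5,25,50,75,95]).round(1) if dark.sum() else "")
c=m&(r<20);print("core x",c.sum(),np.percentile(q[c][:,0],[5,25,50,75,95]).round(1))
ring=b&(r>25)&(r<33)&(abs(q[...,0])<12)&(V>90);print("mouth ring",ring.sum(),np.percentile(q[ring][:,0],[5,50,95]).round(1))
cv2.imwrite("pics/prot.png",cv2.resize(d["color"][150:250,200:320,::-1],None,fx=4,fy=4,interpolation=cv2.INTER_CUBIC))
E
python3 prot.py
```

```text
8.6833 tip in socket axes (x=along) [41.  -0.6  0.3] F tool [-3.1  0.6  1.4] M [-1.58 -0.08 -0.14] turn err [-0.  -0.2  0. ] 23.5
dark 110 [-0.7  3.5 11.2 19.3 25.5]
core x 197 [ 1.6 24.2 27.6 28.9 30. ]
mouth ring 157 [-9.9 -0.4  2.1]
```

View pics/prot.png

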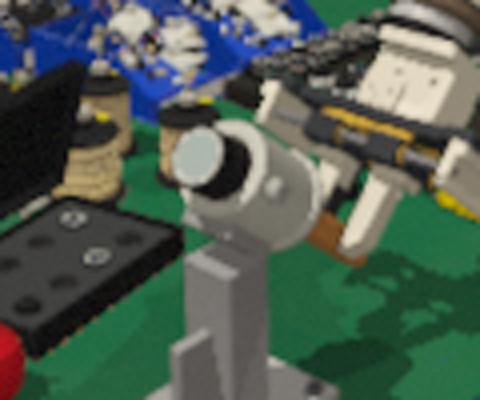

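The picture shows the barrel standing about 28–31 mm proud (glass at crop (197,158), mouth ring at (245,150)). A further 5.5 mm.

Call:
arm_command --pt "0 0 0 0.001 0 0 0" --pt "0 0 0 0.002 0 0 0" --pt "0 0 0 0.003 0 0 0" --pt "0 0 0 0.004 0 0 0" --pt "0 0 0 0.005 0 0 0" --pt "0 0 0 0.0055 0 0 0" --pt "0 0 0 0.0055 0 0 0" --pt "0 0 0 0.0055 0 0 0" --pt "0 0 0 0.0055 0 0 0" --pt "0 0 0 0.0055 0 0 0"

```text
t: 9.57
tcp_pos: [473.1, -70.9, 97.9]
ee_rot: [-1.768, -1.85, -0.646]
ft_force: [1.0, -3.4, -4.7]
opening: 23.9
grasp_force: 45.0
```

```bash
python3 st.py;python3 prot.py
```

```text
9.5667 tip in socket axes (x=along) [45.3 -0.6  0.4] F tool [-5.7  0.9  1.4] M [-2.16 -0.06 -0.03] turn err [-0.  -0.2 -0. ] 23.9
dark 128 [ 0.3  6.6 14.2 22.8 30. ]
core x 199 [ 2.  28.8 32.2 33.2 34.4]
mouth ring 154 [-9.1 -0.1  2.2]
```

Proud by 33–35 mm. Now I withdraw and retrace the path.

Call:
arm_command --pt "0 0 0 -0.003 0 0 0" --pt "0 0 0 -0.012 0 0 0" --pt "0 0 0 -0.022 0 0 0" --pt "0 0 0 -0.032 0 0 0" --pt "0 0 0 -0.042 0 0 0" --pt "0 0 0 -0.052 0 0 0" --pt "0 0 0 -0.062 0 0 0" --pt "0 0 0 -0.071 0 0 0" --pt "0 0 0 -0.076 0 -0.01 0" --pt "0 0 0 -0.076 0 -0.04 0"

```text
t: 10.45
tcp_pos: [474.4, -152.2, 77.0]
ee_rot: [-1.762, -1.844, -0.643]
ft_force: [0.1, -0.1, -1.7]
opening: 23.7
grasp_force: 45.0
```

Call:
arm_command --pt "0 0 0 0.0 0 -0.03 0" --pt "0 0 0 0.003 0 -0.055 0" --pt "0 -5 0 -0.003 0 -0.07 0" --pt "0 -12 0 -0.006 0 -0.07 0" --pt "0 -18 0 -0.01 0 -0.07 0" --pt "0 -24 0 -0.015 0 -0.07 0" --pt "0 -30 0 -0.02 0 -0.07 0" --pt "0 -36 0 -0.03 0 -0.07 0" --pt "0 -40 0 -0.04 0 -0.07 0" --pt "0 -40 0 -0.04 0 -0.07 0"

```text
t: 11.28
tcp_pos: [480.3, -227.6, 107.1]
ee_rot: [-2.163, -2.275, -0.001]
ft_force: [-1.1, 0.8, -1.1]
opening: 23.6
grasp_force: 45.0
```

Run:
```python
from h import *
from cell import sensors
s=sensors.read_state();print(s["t"],s["tcp_pos"],s["grasp_force"])
f=delta((487.5,-242,60),down(69.5));delta((487.5,-242,12),down(69.5),f)
```

```text
11.2833 [ 480.34505896 -227.58709793  107.14716147] 44.98748481273651
turn [-0.1 -0.1 23.4] shift [-0.0148  0.0065  0.0471]
turn [0. 0. 0.] shift [-0.    -0.     0.048]
```

Call:
arm_command --pt "0 0 0 -0.01 0 0.02 0" --pt "0 0 0 -0.015 0 0.04 0" --pt "0 0 0 -0.015 0 0.06 0" --pt "0 0 0 -0.015 0 0.075 0" --pt "0 0 0 -0.015 0 0.085 0" --pt "0 0 0 -0.015 0 0.09 0" --pt "0 0 0 -0.015 0 0.0925 0" --pt "0 0 0 -0.015 0 0.0935 0" --pt "0 0 0 -0.015 0 0.0945 0" --pt "0 0 0 -0.015 0 0.0945 0"

```text
t: 12.12
tcp_pos: [481.5, -245.4, 13.2]
ee_rot: [-2.17, -2.27, -0.003]
ft_force: [-0.5, -0.5, -0.5]
opening: 23.8
grasp_force: 45.0
```

Run:
```python
from cell import sensors
s=sensors.read_state();print(s["t"],s["tcp_pos"],s["ft_force"],s["moment"])
```

```text
12.1167 [ 481.50465068 -245.41283342   13.24031917] [-0.48871476 -0.50314031 -0.4778803 ] [-0.07881279  0.04900306  0.05971669]
```

Call:
arm_command --pt "0 0 0 0 0 0.0008 0" --pt "0 0 0 0 0 0.001 0" --pt "0 0 0 0 0 0.001 0.03" --pt "0 0 0 0 0 0.001 0.06" --pt "0 0 0 0 0 0.001 0.06" --pt "0 0 0 0 0 0.001 0.06" --pt "0 0 0 0 0 0.001 0.06" --pt "0 0 0 0 0 0.001 0.06" --pt "0 0 0 0 0 0.0 0.06" --pt "0 0 0 0 0 -0.01 0.06"

```text
t: 12.95
tcp_pos: [479.6, -244.6, 21.5]
ee_rot: [-2.167, -2.267, -0.001]
ft_force: [-0.7, -0.4, 0.2]
opening: 59.8
grasp_force: 0.0
```

Call:
arm_command --pt "0 0 0 0 0 -0.02 0.06" --pt "0 0 0 0 0 -0.05 0.0918" --pt "0 0 0 0 0 -0.09 0.0918" --pt "0 0 0 0 0 -0.13 0.0918" --pt "0 0 0 0 0 -0.17 0.0918" --pt "0 0 0 0 0 -0.21 0.0918" --pt "0 0 0 0 0 -0.25 0.0918" --pt "0 0 0 0 0 -0.29 0.0918" --pt "0 0 0 0 0 -0.32 0.0918" --pt "0 0 0 0 0 -0.33 0.0918"

```text
t: 13.78
tcp_pos: [482.8, -247.2, 359.3]
ee_rot: [2.167, 2.266, 0.008]
ft_force: [0.1, -0.2, -0.3]
opening: 91.7
grasp_force: 0.0
```

```bash
cat >> h.py <<'E'
M=S0+26.7*a+[0,0,197.6]
def tg(g,back): # TCP for grasp point at mouth+g along axis, back along -tool z
    return M+g*u+Rpush().apply([0,0,11-back])
E
python3 - <<'E'
from h import *
from cell import sensors,cams
s=sensors.read_state();print(s["t"],s["tcp_pos"].round(1))
f=delta(tg(22,110),Rpush());print(f[0])
d=cams.snapshot("side");pickle.dump(d,open("s4.pkl","wb"));P=cloud(d);hsv=cv2.cvtColor(d["color"],cv2.COLOR_RGB2HSV);H,S=hsv[...,0],hsv[...,1]
m=(H<20)&(S>110)&(P[...,0]>420)&(P[...,0]<560)&(P[...,1]>-330)&(P[...,1]<-100)&(P[...,2]<60)
q=P[m];print("drift",len(q),np.percentile(q,[2,50,98],axis=0).round(1))
E
python3 prot.py
```

```text
13.7833 [ 482.8 -247.2  359.3]
turn [ 0.5 40.1  0.1] shift [ 0.2475 -0.0018  0.0715]
[ 4.70511025e+02 -6.23215680e-02  2.87579727e+02]
drift 419 [[ 467.9 -285.1   -1. ]
 [ 477.5 -238.7   20.4]
 [ 499.5 -177.1   24.7]]
dark 124 [-0.2  6.3 13.9 22.2 29.7]
core x 210 [ 3.6 26.8 32.  33.2 34.5]
mouth ring 162 [-9.1 -0.5  2.2]
```

Call:
arm_command --pt "0 5 0 0.03 0 0 0.0918" --pt "0 10 0 0.06 0 0.01 0.0918" --pt "0 15 0 0.09 0 0.018 0.0918" --pt "0 20 0 0.12 0 0.026 0.0918" --pt "0 25 0 0.15 0 0.035 0.0918" --pt "0 30 0 0.18 0 0.045 0.0918" --pt "0.5 35 0 0.21 -0.001 0.055 0.0918" --pt "0.5 40 0 0.235 -0.002 0.065 0.0918" --pt "0.5 40 0 0.2475 -0.002 0.0715 0.0918" --pt "0.5 40 0 0.2475 -0.002 0.0715 0.0918"

```text
t: 14.72
tcp_pos: [464.7, 4.3, 278.0]
ee_rot: [-1.761, -1.84, -0.63]
ft_force: [-0.6, 0.2, 0.3]
opening: 91.8
grasp_force: 0.0
```

Run:
```python
from h import *
from cell import sensors,cams
s=sensors.read_state();print(s["t"],s["tcp_pos"].round(1),s["joints"].round(2))
f=delta(tg(22,110),Rpush());f=delta(tg(22,0),Rpush(),f)
d=cams.snapshot("wrist");pickle.dump(d,open("w5.pkl","wb"));cv2.imwrite("pics/w5.png",d["color"][...,::-1])
```

```text
14.7167 [464.7   4.3 278. ] [ 0.3   0.31  0.11  1.9  -0.66  1.36  0.74]
turn [-0.9 -0.4 -0.4] shift [ 0.0027  0.0054 -0.0104]
turn [0. 0. 0.] shift [-0.   -0.    0.11]
```

View pics/w5.png

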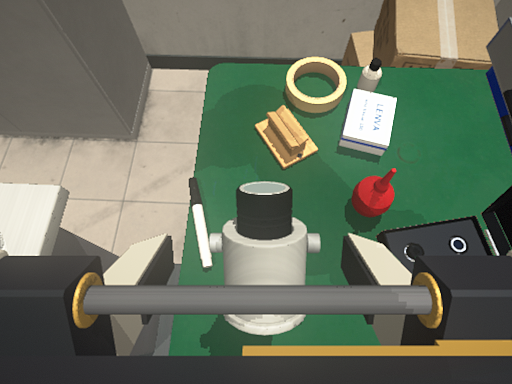

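Wrist view: the black barrel spans columns 237–292, rows 183–235, standing out of the mouth and centred at column 264. I take its lateral offset from the depth.

Run:
```python
from h import *
from cell import sensors
s=sensors.read_state();Rc=R.from_rotvec(s["ee_rot"])
d=pickle.load(open("w5.pkl","rb"));P=cloud(d);V=d["color"].max(-1).astype(int)
b=np.zeros(V.shape,bool);b[180:240,225:305]=1
m=b&(V<70)&(P[...,2]>150)
q=Rpush().inv().apply(P[m]-M);print(len(q),np.percentile(q,[1,5,50,95,99],axis=0).round(1))
k=(q[:,0]>3)&(q[:,0]<33);
A=np.c_[2*q[k][:,1:],np.ones(k.sum())];c=np.linalg.lstsq(A,(q[k][:,1:]**2).sum(1),rcond=None)[0];print("centre y,z",c[:2],"r",np.sqrt(c[2]+c[0]**2+c[1]**2))
g=b&(V>120)&(P[...,2]>150);q=Rpush().inv().apply(P[g]-M);k=(q[:,0]>20);print("glass",k.sum(),np.median(q[k],0).round(1))
print(s["t"],s["tcp_pos"]);delta(tg(22,110),Rpush())
```

```text
2392 [[ -1.6 -21.5 -21.6]
 [ -0.  -19.5 -21. ]
 [ 15.6  -0.8 -17.9]
 [ 30.7  17.7  -7.7]
 [ 31.6  19.5  -1.9]]
centre y,z [-0.63954835  0.4033161 ] r 20.973859251789012
glass 520 [31.6 -0.7 -0.4]
14.7667 [465.90479298   2.64590558 279.39711306]
turn [-0.8 -0.3 -0.3] shift [ 0.0031  0.0043 -0.0082]
```

Call:
arm_command --pt "0 0 0 0 0 0 0.0918" --pt "0 0 0 0 0 0.01 0.0918" --pt "0 0 0 0 0 0.02 0.0918" --pt "0 0 0 0 0 0.03 0.0918" --pt "0 0 0 0 0 0.04 0.0918" --pt "0 0 0 0 0 0.045 0.0918" --pt "0 0 0 0 0 0.045 0.0918" --pt "0 0 0 0 0 0.045 0.0918" --pt "0 0 0 0 0 0.045 0.0918" --pt "0 0 0 0 0 0.045 0.0918"

```text
t: 15.6
tcp_pos: [466.6, 29.8, 247.6]
ee_rot: [-1.767, -1.848, -0.637]
ft_force: [0.9, -0.1, 0.3]
opening: 91.7
grasp_force: 0.0
```

Run:
```python
from h import *
off=Rpush().apply([0,-0.6,0.3])
delta(tg(20,0)+off,Rpush())
```

```text
turn [-0.4 -0.1 -0.2] shift [0.0006 0.0024 0.0604]
```

Call:
arm_command --pt "-0.4 0 0 0.0005 0.0025 0.008 0.0918" --pt "-0.4 0 0 0.0005 0.0025 0.018 0.0918" --pt "-0.4 0 0 0.0005 0.0025 0.03 0.0918" --pt "-0.4 0 0 0.0005 0.0025 0.042 0.0918" --pt "-0.4 0 0 0.0005 0.0025 0.052 0.0918" --pt "-0.4 0 0 0.0005 0.0025 0.058 0.0918" --pt "-0.4 0 0 0.0005 0.0025 0.0605 0.0918" --pt "-0.4 0 0 0.0005 0.0025 0.0605 0.0918" --pt "-0.4 0 0 0.0005 0.0025 0.0605 0.0918" --pt "-0.4 0 0 0.0005 0.0025 0.0605 0.06"

```text
t: 16.43
tcp_pos: [466.9, 69.2, 201.7]
ee_rot: [-1.771, -1.847, -0.644]
ft_force: [-0.3, 0.5, -0.0]
opening: 88.9
grasp_force: 0.0
```

Call:
arm_command --pt "0 0 0 0 0 0 0.055" --pt "0 0 0 0 0 0 0.052" --pt "0 0 0 0 0 0 0.05" --pt "0 0 0 0 0 0 0.048" --pt "0 0 0 0 0 0 0.046" --pt "0 0 0 0 0 0 0.044" --pt "0 0 0 0 0 0 0.042" --pt "0 0 0 0 0 0 0.04" --pt "0 0 0 0 0 0 0.03" --pt "0 0 0 0 0 0 0.03" --squeeze 35

```text
t: 17.27
tcp_pos: [466.2, 69.8, 201.4]
ee_rot: [-1.77, -1.847, -0.643]
ft_force: [-1.9, -0.3, 1.2]
opening: 43.1
grasp_force: 35.0
```

Run:
```python
from h import *
from cell import sensors
s=sensors.read_state();Rc=R.from_rotvec(s["ee_rot"]);print("F tool",Rc.inv().apply(s["ft_force"]).round(1),s["grasp_force"],s["opening"])
delta(tg(20,0)+Rpush().apply([0,-0.6,0.3]),Rpush())
```

```text
F tool [ 0.6 -1.9 -1.1] 34.99770641326904 43.1403915809805
turn [-0.1 -0.2 -0.2] shift [-0.0002  0.0006 -0.0007]
```

Gripped with little side force. Drawing it out along the bore.

Call:
arm_command --pt "0 0 0 0.004 0 0 0.03" --pt "0 0 0 0.01 0 0 0.03" --pt "0 0 0 0.016 0 0 0.03" --pt "0 0 0 0.022 0 0 0.03" --pt "0 0 0 0.028 0 0 0.03" --pt "0 0 0 0.034 0 0 0.03" --pt "0 0 0 0.04 0 0 0.03" --pt "0 0 0 0.047 0 0 0.03" --pt "0 0 0 0.054 0 0 0.03" --pt "0 0 0 0.06 0 0 0.03"

```text
t: 18.1
tcp_pos: [464.6, 116.4, 240.8]
ee_rot: [-1.77, -1.848, -0.644]
ft_force: [-0.1, -0.4, -1.9]
opening: 43.1
grasp_force: 35.0
```

Run:
```python
from h import *
from cell import sensors,cams
s=sensors.read_state();Rc=R.from_rotvec(s["ee_rot"]);p=s["tcp_pos"];print(s["t"],p.round(1),s["opening"],"F tool",Rc.inv().apply(s["ft_force"]).round(1))
for n in("scene","side"):
    d=cams.snapshot(n);P=cloud(d);P[...,2]-={"scene":3.4,"side":-2}[n];V=d["color"].max(-1).astype(int)
    q=Rc.inv().apply((P-p).reshape(-1,3)).reshape(P.shape)
    r=np.hypot(q[...,1],q[...,2]+11);m=(V<75)&(r<27)&(abs(q[...,0])<70);k=q[m];print(n,len(k),np.percentile(k,[2,10,50,90,98],axis=0).round(1))
    gl=(V>100)&(r<18)&(q[...,0]>5)&(q[...,0]<30);print("glass",gl.sum(),np.median(q[gl],0).round(1))
    if n=="scene":im=d["color"][110:230,180:330,::-1]
cv2.imwrite("pics/out.png",cv2.resize(im,None,fx=4,fy=4,interpolation=cv2.INTER_CUBIC))
Rv=down(122.6);
f=delta((480,200,230),Rv)
```

```text
18.1 [464.6 116.4 240.8] 43.06553145433801 F tool [-1.5 -0.2  1.2]
scene 106 [[-50.8 -18.8 -28.3]
 [-48.  -17.7 -21.7]
 [-36.1 -13.8   0.1]
 [  9.1  -1.1  10.5]
 [ 11.5   4.7  11.4]]
glass 130 [ 12.3  -1.  -10.8]
side 228 [[-52.7 -19.8 -35.6]
 [-51.9 -16.9 -34. ]
 [-37.9  -1.5 -29.3]
 [-20.6  14.  -14.4]
 [ -4.   18.9  -3.6]]
glass 0 [nan nan nan]
turn [ 10.4 -39.3 -28.8] shift [0.056  0.0191 0.0617]
  return _methods._mean(a, axis=axis, dtype=dtype,
  ret = um.true_divide(
```

View pics/out.png

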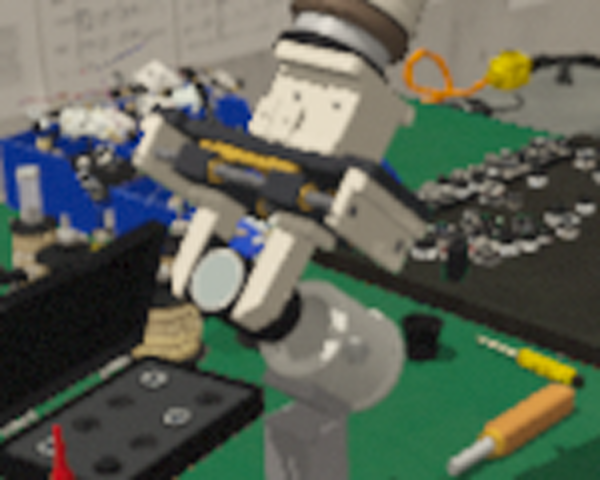

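The barrel is out: glass end at crop (217,280), lower end (285,315) clear of the mouth, drift flat on the bench at right (515,430). Next, turn it level over the V rest.

```bash
cat >> h.py <<'E'
Rv=down(122.6)
def tv(h,mid=(-20,-.5,-11)): return np.array([493.9,253.3,57+h])-Rv.apply(mid)
E
python3 - <<'E'
from h import *
f=delta(tv(75)+[0,0,60],Rv);print(f[0]);delta(tv(40),Rv,f)
E
```

```text
turn [ 10.4 -39.3 -28.8] shift [0.078  0.0259 0.1444]
[483.5458105  270.41843333 181.        ]
turn [0. 0. 0.] shift [-0.    -0.     0.095]
```

Call:
arm_command --pt "0 0 0 0.015 0.002 0.01 0.03" --pt "1.2 -4.5 -3.3 0.025 0.005 0.025 0.03" --pt "2.4 -9 -6.6 0.035 0.008 0.045 0.03" --pt "3.7 -14 -10 0.045 0.012 0.06 0.03" --pt "5 -19 -14 0.052 0.015 0.08 0.03" --pt "6.3 -24 -17.5 0.058 0.018 0.095 0.03" --pt "7.7 -29 -21 0.064 0.021 0.11 0.03" --pt "9 -34 -25 0.07 0.024 0.127 0.03" --pt "10.4 -39.3 -28.8 0.076 0.026 0.14 0.03" --pt "10.4 -39.3 -28.8 0.078 0.026 0.144 0.03"

```text
t: 19.03
tcp_pos: [480.6, 277.1, 179.5]
ee_rot: [-1.491, -2.765, 0.002]
ft_force: [-1.2, 2.2, -1.6]
opening: 43.1
grasp_force: 35.0
```

Run:
```python
from h import *
f=delta(tv(30),Rv)
```

```text
turn [-0.1  0.   0.7] shift [-0.0072 -0.0011  0.1035]
```

Call:
arm_command --pt "0 0 0 0 0 0.005 0.03" --pt "0 0 0 -0.002 0 0.02 0.03" --pt "0 0 0 -0.004 0 0.04 0.03" --pt "0 0 0.5 -0.004 -0.001 0.06 0.03" --pt "0 0 0.5 -0.004 -0.001 0.08 0.03" --pt "0 0 0.5 -0.004 -0.001 0.095 0.03" --pt "0 0 0.5 -0.004 -0.001 0.1 0.03" --pt "0 0 0.5 -0.004 -0.001 0.1 0.03" --pt "0 0 0.5 -0.004 -0.001 0.1 0.03" --pt "0 0 0.5 -0.004 -0.001 0.1 0.03"

```text
t: 19.87
tcp_pos: [486.0, 264.7, 81.3]
ee_rot: [1.525, 2.746, 0.001]
ft_force: [-0.3, -0.0, -0.7]
opening: 43.3
grasp_force: 35.0
```

Run:
```python
from h import *
from cell import sensors,cams
f=delta(tv(2),Rv)
s=sensors.read_state();print(s["t"],s["tcp_pos"],s["ft_force"])
Rc=R.from_rotvec(s["ee_rot"])
for n in("scene","side"):
    d=cams.snapshot(n);P=cloud(d);P[...,2]-={"scene":3.4,"side":-2}[n];V=d["color"].max(-1).astype(int)
    q=Rc.inv().apply((P-s["tcp_pos"]).reshape(-1,3)).reshape(P.shape)
    r=np.hypot(q[...,1],q[...,2]+11);m=(V<80)&(r<27)&(abs(q[...,0])<70);k=q[m]
    print(n,len(k),np.percentile(k,[2,10,50,90,98],axis=0).round(1) if len(k) else "")
    if n=="scene":im=d["color"][190:310,110:270,::-1]
cv2.imwrite("pics/v.png",cv2.resize(im,None,fx=4,fy=4,interpolation=cv2.INTER_CUBIC))
```

```text
turn [ 0.   0.  -0.7] shift [0.0062 0.0009 0.0333]
19.8667 [486.02367429 264.65148349  81.32304006] [-0.34555996 -0.01116695 -0.70454313]
scene 123 [[-15.5 -18.7 -32.8]
 [ -7.6 -15.  -31.7]
 [  5.3   1.  -28.8]
 [ 11.3  21.2 -16.3]
 [ 12.6  24.7  -4.9]]
side 185 [[-54.9 -22.1 -34.5]
 [-52.9 -20.6 -32.8]
 [-34.4 -10.9 -25.4]
 [-11.4   8.9 -12.1]
 [ -2.9  18.2  -5.2]]
```

View pics/v.png

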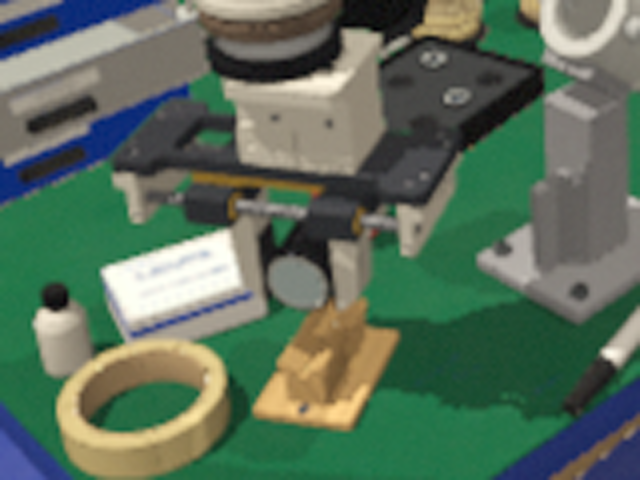

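The barrel (glass at crop (297,280)) hangs level over the V block (330,335), in line with its groove. Nothing else is close to the fingers. Lowering it.

Call:
arm_command --pt "0 0 -0.7 0.002 0.0005 0.003 0.03" --pt "0 0 -0.7 0.004 0.001 0.008 0.03" --pt "0 0 -0.7 0.006 0.001 0.014 0.03" --pt "0 0 -0.7 0.006 0.001 0.02 0.03" --pt "0 0 -0.7 0.006 0.001 0.025 0.03" --pt "0 0 -0.7 0.006 0.001 0.029 0.03" --pt "0 0 -0.7 0.006 0.001 0.031 0.03" --pt "0 0 -0.7 0.006 0.001 0.032 0.03" --pt "0 0 -0.7 0.006 0.001 0.0325 0.03" --pt "0 0 -0.7 0.006 0.001 0.033 0.03"

```text
t: 20.8
tcp_pos: [482.5, 270.3, 47.4]
ee_rot: [-1.506, -2.756, 0.003]
ft_force: [-1.5, -1.0, 1.6]
opening: 43.4
grasp_force: 35.0
```

Run:
```python
from h import *
from cell import sensors,cams
f=delta(tv(0),Rv);s=sensors.read_state();print(s["t"],s["tcp_pos"],s["ft_force"],s["moment"])
```

```text
turn [-0.1  0.   0.1] shift [-0.0005  0.0009  0.0014]
20.8 [482.54048712 270.3335505   47.35549128] [-1.49606009 -0.97360078  1.58769832] [-0.22794285  0.35112539 -0.01588894]
```

Call:
arm_command --pt "0 0 0 0 0.0003 0.0003 0.03" --pt "0 0 0 0 0.0005 0.0006 0.03" --pt "0 0 0 0 0.0005 0.0009 0.03" --pt "0 0 0 0 0.0005 0.001 0.03" --pt "0 0 0 0 0.0005 0.001 0.03" --pt "0 0 0 0 0.0005 0.001 0.03" --pt "0 0 0 0 0.0005 0.001 0.03" --pt "0 0 0 0 0.0005 0.001 0.03" --pt "0 0 0 0 0.0005 0.001 0.03" --pt "0 0 0 0 0.0005 0.001 0.03" --squeeze 20

```text
t: 21.63
tcp_pos: [482.6, 270.3, 47.2]
ee_rot: [-1.506, -2.756, 0.003]
ft_force: [-4.6, -3.2, 8.3]
opening: 43.5
grasp_force: 20.0
```

Run:
```python
from h import *
from cell import sensors,cams
f=delta(tv(0),Rv);s=sensors.read_state();print(s["t"],s["tcp_pos"],s["ft_force"],s["moment"])
```

```text
turn [-0.1  0.   0.1] shift [-0.0004  0.0009  0.0012]
21.6333 [482.63691881 270.26082005  47.18779839] [-4.6303422  -3.24732893  8.33492349] [-0.62150381  0.88740031  0.04252166]
```

Seated with a side force of about −5.6 N along tool y, so I ease it that way until it centres.

Call:
arm_command --pt "0 0 0 0 -0.0003 0 0.03" --pt "0 0 0 0 -0.0006 0 0.03" --pt "0 0 0 0 -0.0009 0 0.03" --pt "0 0 0 0 -0.0012 0 0.03" --pt "0 0 0 0 -0.0015 0 0.03" --pt "0 0 0 0 -0.0015 0 0.03" --pt "0 0 0 0 -0.0015 0 0.03" --pt "0 0 0 0 -0.0015 0 0.03" --pt "0 0 0 0 -0.0015 0 0.03" --pt "0 0 0 0 -0.0015 0 0.03"

```text
t: 22.47
tcp_pos: [482.6, 270.3, 47.2]
ee_rot: [1.506, 2.756, 0.0]
ft_force: [-0.1, -1.3, 7.4]
opening: 43.4
grasp_force: 20.0
```

Run:
```python
from h import *
from cell import sensors,cams
f=delta(tv(0),Rv);s=sensors.read_state();print(s["t"],s["tcp_pos"],s["ft_force"],R.from_rotvec(s["ee_rot"]).inv().apply(s["ft_force"]))
```

```text
turn [0.  0.  0.1] shift [-0.0004  0.0009  0.0012]
22.4667 [482.5521238  270.25324976  47.19388056] [-0.06687838 -1.27971003  7.37239131] [-1.04449536 -0.74422935 -7.37220701]
```

Call:
arm_command --pt "0 0 0 0 0 0 0.044" --pt "0 0 0 0 0 0 0.046" --pt "0 0 0 0 0 0 0.048" --pt "0 0 0 0 0 0 0.052" --pt "0 0 0 0 0 0 0.056" --pt "0 0 0 0 0 0 0.06" --pt "0 0 0 0 0 0 0.06" --pt "0 0 0 0 0 0 0.06" --pt "0 0 0 0 0 0 0.06" --pt "0 0 0 0 0 0 0.06"

```text
t: 23.3
tcp_pos: [481.8, 270.0, 46.3]
ee_rot: [-1.506, -2.757, 0.002]
ft_force: [-0.4, -0.0, 0.3]
opening: 60.0
grasp_force: 0.0
```

Call:
arm_command --pt "0 0 0 0 0 -0.005 0.06" --pt "0 0 0 0 0 -0.015 0.06" --pt "0 0 0 0 0 -0.03 0.06" --pt "0 0 0 0 0 -0.05 0.06" --pt "0 0 0 0 0 -0.08 0.06" --pt "0 0 0 0 0 -0.11 0.06" --pt "0 0 0 0 0 -0.14 0.06" --pt "0 0 0 0 0 -0.17 0.06" --pt "0 0 0 0 0 -0.2 0.06" --pt "0 0 0 0 0 -0.22 0.06"

```text
t: 24.13
tcp_pos: [482.8, 270.7, 270.8]
ee_rot: [1.505, 2.755, 0.005]
ft_force: [0.4, -0.0, 1.1]
opening: 59.9
grasp_force: 0.0
```

Call:
arm_command --pt "0 0 0 0 0 -0.02 0.06" --pt "0 0 0 0 0 -0.04 0.06" --pt "0 0 0 0 0 -0.05 0.06" --pt "0 0 0 0 0 -0.05 0.06" --pt "0 0 0 0 0 -0.05 0.06" --pt "0 0 0 0 0 -0.05 0.06" --pt "0 0 0 0 0 -0.05 0.06" --pt "0 0 0 0 0 -0.05 0.06" --pt "0 0 0 0 0 -0.05 0.06" --pt "0 0 0 0 0 -0.05 0.06"

```text
t: 24.97
tcp_pos: [481.8, 270.1, 315.6]
ee_rot: [-1.506, -2.756, 0.003]
ft_force: [0.0, -0.9, 0.1]
opening: 59.8
grasp_force: 0.0
```

Run:
```python
from h import *
from cell import sensors,cams
print(sensors.read_state()["t"],sensors.read_state()["tcp_pos"])
for n in("wrist","scene","side"):
    d=cams.snapshot(n);P=cloud(d);P[...,2]-={"scene":3.4,"side":-2,"wrist":.3}[n];C=d["color"];V=C.max(-1).astype(int)
    hsv=cv2.cvtColor(C,cv2.COLOR_RGB2HSV).astype(int)
    q=Rv.inv().apply((P-[493.9,253.3,57]).reshape(-1,3)).reshape(P.shape)
    m=(V<80)&(np.hypot(q[...,1],q[...,2])<30)&(abs(q[...,0])<60)&(q[...,2]<15);k=q[m]
    print(n,len(k),"barrel rel. v_rest axis (x,y,z)",np.percentile(k,[1,50,99],axis=0).round(1).tolist() if len(k) else "")
    red=((hsv[...,0]<8)|(hsv[...,0]>170))&(hsv[...,1]>120)&(abs(P[...,0]-605)<60)&(abs(P[...,1]-140)<60)&(P[...,2]>5)
    if red.sum()>20:print(" blower",np.median(P[red],0).round(1))
    dr=(hsv[...,0]<20)&(hsv[...,1]>110)&(abs(P[...,0]-485)<70)&(P[...,1]>-330)&(P[...,1]<-100)&(P[...,2]<60)
    if dr.sum()>20:print(" drift z",np.percentile(P[dr],[2,50,98],axis=0).round(1).tolist())
```

```text
24.9667 [481.79146947 270.13694658 315.57039724]
wrist 1204 barrel rel. v_rest axis (x,y,z) [[-31.2, -20.4, -23.0], [-6.3, -3.3, -18.0], [30.0, 19.9, -4.1]]
 blower [605.4 156.9  49.2]
scene 304 barrel rel. v_rest axis (x,y,z) [[-30.5, -20.0, -23.2], [3.4, -9.8, -18.0], [31.4, 16.6, 7.3]]
 blower [602.  156.5  43.4]
 drift z [[470.0, -275.6, -0.7], [475.1, -224.9, 20.8], [488.7, -179.3, 25.7]]
side 153 barrel rel. v_rest axis (x,y,z) [[-23.0, -24.8, -25.2], [5.7, -15.3, -14.8], [29.2, 9.7, 9.9]]
 blower [607.4 131.7  45.5]
 drift z [[468.1, -283.8, 2.4], [477.8, -237.5, 22.2], [499.1, -176.2, 26.4]]
```

The barrel lies centred in the groove (±31 mm, level), the blower hasn't moved, and the drift is flat on the bench.

```bash
python3 -c "
from cell import ticket
print(ticket.close_job())"
```

```text
the job is handed in; nothing more can be done
None
```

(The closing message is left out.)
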